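# Clear the hex nuts off the assembly board

### The arm

A 7-joint arm with a two-finger parallel gripper is mounted at the origin on the work surface. World frame = base frame: x ahead of the robot, y to its left, z up, the work surface at z = 0. Lengths are in m, angles in rad, forces in N, time in s.
With the tool pointing down it reaches from about 0.4 to 0.9 m from the base axis. Payload 5.6 kg.
Tool frame: the origin (TCP) lies at the very end of the fingers, on their centre line; the grasp point (between the pads) lies behind it (ctrl.grip_depth is the z of the grasp point in the tool frame, in m); z points along the fingers, x is the direction in which the jaws open and shut, and the axes are right-handed (so a half turn about z gives the same grasp; the last joint's range is limited). The gripper opens to 92 mm and grips with 3 to 60 N. Pads are 20 mm wide; open, the fingers measure 128 mm over their backs; the gripper's body (75 mm by 189 mm) begins 69 mm behind the grasp point.
Start: joints at [-0.043, 0.468, -0.012, 1.603, 0.006, 1.071, -0.056], TCP at [0.65, -0, 0.181] pointing down, gripper open.
Joint ranges: [-2.53, 2.53], [-0.31, 2.02], [-1.57, 1.55], [0.28, 2.44], [-1.29, 4.43], [0.15, 1.84], [-2.92, 2.92]. Speed limits (rad/s): [2.57, 2.57, 3.14, 3.14, 3.14, 3.14, 3.14].

### API

Orientations are given as a unit quaternion [w, x, y, z].
In Python, from workcell import ctrl, vision gives the robot as it stands.
- The arm moves only by the tool drive_tool, never from a script. Its argument "steps" is a list of rows, each an object of numbers: "x", "y", "z": the shift along the tool's x, y, z in m; "rx", "ry", "rz": the turn, a rotation vector about the tool's x, y, z in degrees; "fingers": the finger opening in m, from 0 to 0.0919. In form: [{"x": .., "y": .., "z": .., "rx": .., "ry": .., "rz": .., "fingers": ..}, ...]. A call has 1 to 8 rows; each row shifts and turns the pose as measured when the row begins, along the tool's axes as they then stand; what a row does not reach is not made up. A row lasts 1/10 s, in which the tool goes at most 50 mm and 8.59 degrees, less where a joint would pass 70% of its speed; a pose out of reach is approached as far as the arm can. A call with a gripper value outside its range is refused whole. The fingers move at their own pace and stop on an object; "squeeze" is the grip in N (left out, the last holds). Time passes only in rows, so rows that do not move let the fingers close. It gives the time, the measured TCP pose, the force and the opening at its end, in the units of the state.
- ctrl.get_state(): the state, without advancing time (a new reading comes with each control period).
- vision.grab_frame(name): name is "scene" or "side" or "wrist"; returns a dict with "frame" (384x512x3 uint8, red, green, blue), "z_map" (384x512 float32, m along the optical axis (not along the pixel's ray), 0 where there is no reading), "fx", "fy", "cx", "cy" (pixels), "view" (4x4, takes a point from world to camera coordinates). Camera axes: x right, y up, looking along -z (the intrinsics and any distortion apply to the point x, -y, -z); pixel columns grow to the right and rows downward; lengths in m; the calibration is good to about 2 mm. The wrist camera is an equidistant fisheye: a pixel r from the principal point sees the ray r / f radians off the axis. A picture is of the moment at which its call begins.
- ctrl.sign_off(): hands the job in, once; it reports no verdict.
The state is a dict: "t": time; "joint_positions": joint angles; "qvel": joint speeds; "joint_efforts": joint torques, N m; "eef_pos": TCP position; "tcp_rot": TCP orientation; "force": force on the tool from outside, world axes, zero at the start; "moment": the same for the moment, N m; "opening": finger opening in m.
Only numpy, scipy, OpenCV 4.12 (cv2) and the standard library are available. Lean on these libraries where they do the work, as an engineer would, in place of code of your own. Each camera call takes 0.05 s, during which the arm holds its last target.

### The job

Clear the assembly board: with closed fingers, sweep the three steel hexagon nuts along the board and over its end into the open bin there. Slide them, do not pick up or carry any, and leave the bolt, bushing, plinth and tiny snow globe on the board standing where they are.

Things in the scene. Friction and masses are not known exactly. Their poses are not given: they have to be found in the camera images.
- board: plywood assembly board, fixed to the bench, 280 mm along its x, 300 mm along its y, 45 mm high; origin at the centre of its underside, so its top is 45 mm above the origin. At each of its two ends (+y and -y) stands a blue plastic container of the same outer size; which end has the open bin changes.
- bin: open blue plastic bin, fixed, 280 mm along x, 120 mm along y, 40 mm high, walls and floor 3 mm; origin at the centre of its underside, axes parallel to the board's. Its long side lies along one end of the board with a 2 mm gap; its rim is 5 mm below the board's top, so parts swept over that end of the board fall in.
- case: shut blue plastic case with a flat ribbed lid, fixed, 280 x 120 x 40 mm, at the other end of the board; not to be used; origin at the centre of its underside.
- nut0_center (a point): centre of the steel hexagon nut nearest the robot: 30 mm across flats, 35 mm across corners, 16 mm high, with a 19 mm bore, 45 to 90 g, lying flat and loose on the board. Its way along the board's y to either end is free: no bystander stands within 25 mm of the line along y through the nut's centre.
- nut0: the same nut; origin at the centre of its underside as it lies at the start
- nut1_center (a point): centre of the steel hexagon nut in the middle: 30 mm across flats, 35 mm across corners, 16 mm high, with a 19 mm bore, 45 to 90 g, lying flat and loose on the board. Its way along the board's y to either end is free: no bystander stands within 25 mm of the line along y through the nut's centre.
- nut1: the same nut; origin at the centre of its underside as it lies at the start
- nut2_center (a point): centre of the steel hexagon nut farthest from the robot: 30 mm across flats, 35 mm across corners, 16 mm high, with a 19 mm bore, 45 to 90 g, lying flat and loose on the board. Its way along the board's y to either end is free: no bystander stands within 25 mm of the line along y through the nut's centre.
- nut2: the same nut; origin at the centre of its underside as it lies at the start
- bolt: Dark steel bolt standing on its hexagon head (head 22 mm across, 50 mm tall) on the board between the nuts' lanes. Stands loose and upright, origin at the centre of its underside; to be left alone.
- bushing: Plain round steel bushing, 26 mm outside diameter, 30 mm tall, on the board between the nuts' lanes. Stands loose and upright, origin at the centre of its underside; to be left alone.
- mini_globe: Tiny snow globe on a black foot, 29 mm across, 40 mm tall, on the board between the nuts' lanes. Stands loose and upright, origin at the centre of its underside; to be left alone.
- plinth: White moulded round plinth with a small spire, 28 mm across, 50 mm tall, on the board between the nuts' lanes. Stands loose and upright, origin at the centre of its underside; to be left alone.

How it is judged:
At the end, for the whole second after the job is handed in: All three nuts lie at rest inside the open bin (centres within its walls and below its rim), and the bolt, bushing, plinth and tiny globe on the board are each upright (tilt under 0.3 rad) and within 15 mm of where it stood (x of nut0_center in the frame of bin between -0.138 and 0.138 m and y of nut0_center in the frame of bin between -0.058 and 0.058 m and z of each of nut0_center, nut1_center, nut2_center in the frame of bin below 0.036 m and linear speed of each of nut0, nut1, nut2 below 0.02 m/s and x of nut1_center in the frame of bin between -0.138 and 0.138 m and y of nut1_center in the frame of bin between -0.058 and 0.058 m and x of nut2_center in the frame of bin between -0.138 and 0.138 m and y of nut2_center in the frame of bin between -0.058 and 0.058 m and distance of each of bolt, bushing, mini_globe, plinth from where it was at the start of the episode below 0.015 m and angle between each of bolt, bushing, mini_globe, plinth's own z axis and vertical below 0.3 rad); the robot touches nothing.
It fails at once if a nut is lifted: its centre is more than 25 mm above the board's top (8 mm when lying flat) (z of any of nut0_center, nut1_center, nut2_center in the frame of board above 0.07 m).
It fails at once if a nut is carried: its centre is more than 35 mm beyond the board's end and still 4 mm or more above the level of the board's top ((z of nut0_center in the frame of board above 0.049 m and (y of nut0_center in the frame of board above 0.185 m or y of nut0_center in the frame of board below -0.185 m)) or (z of nut1_center in the frame of board above 0.049 m and (y of nut1_center in the frame of board above 0.185 m or y of nut1_center in the frame of board below -0.185 m)) or (z of nut2_center in the frame of board above 0.049 m and (y of nut2_center in the frame of board above 0.185 m or y of nut2_center in the frame of board below -0.185 m))).
It fails at once if the bolt, bushing, plinth or tiny globe is moved more than 15 mm or tilted more than 0.3 rad (distance of any of bolt, bushing, mini_globe, plinth from where it was at the start of the episode above 0.015 m or angle between any of bolt, bushing, mini_globe, plinth's own z axis and vertical above 0.3 rad).
It also fails if it takes over 64 s, if anything falls off the work surface, if the arm or the gripper's body presses on something with over 40 N, if the wrist force passes 120 N, or if a joint passes its speed limit or range.

## Working session

There is one attempt and no reset: what is moved stays moved. The work goes in short steps, Python scripts to look and compute and a tool call to move; the robot and the scene stay as the last step left them, time stands still between calls to the robot, and variables do not carry over. Pictures are saved under pics/ and viewed, and the job is handed in when it is done.

Besides the shell and the picture viewer there is one more tool, called by a JSON object that holds its "api" and its "payload", one argument or row to a line. drive_tool: Moves the arm, as the interface text tells. Its arguments: {"type":"object","properties":{"steps":{"type":"array","items":{"type":"object","properties":{"x":{"type":"number"},"y":{"type":"number"},"z":{"type":"number"},"rx":{"type":"number"},"ry":{"type":"number"},"rz":{"type":"number"},"fingers":{"type":"number"}}}},"squeeze":{"type":"number"}},"required":["steps"]}

```bash
mkdir -p pics; python3 - <<'E'
from workcell import ctrl, vision
import cv2,numpy as np
for n in("scene","side","wrist"):
    f=vision.grab_frame(n)
    cv2.imwrite(f"pics/{n}0.png",f["frame"][...,::-1]); np.savez(f"{n}0.npz",**f)
    print(n,f["fx"],f["cx"],f["cy"],np.round(f["view"],3).tolist())
s=ctrl.get_state();print(s["t"],s["eef_pos"],s["tcp_rot"],s["opening"],ctrl.grip_depth)
E
```

```text
scene 387.9010434037228 251.106438079661 183.9548830409427 [[0.852, 0.524, 0.004, -0.459], [-0.416, 0.672, 0.612, 0.176], [0.318, -0.523, 0.791, -0.869], [0.0, 0.0, 0.0, 1.0]]
side 493.72304621404476 253.1610622067563 191.00262203803166 [[-0.745, -0.667, -0.012, 0.393], [0.466, -0.533, 0.706, -0.292], [-0.478, 0.52, 0.708, -0.639], [0.0, 0.0, 0.0, 1.0]]
wrist 297.3186396354542 253.0521243622316 193.40031073501322 [[1.0, -0.0, -0.001, -0.65], [0.0, 0.957, -0.291, 0.033], [0.001, 0.291, 0.957, -0.391], [0.0, 0.0, 0.0, 1.0]]
0.15 [ 6.49502239e-01 -1.01289131e-04  1.80746446e-01] [ 6.66599861e-05  9.99999760e-01 -5.76750909e-05 -6.87836968e-04] 0.09186092161312692 -0.0187
```

View pics/scene0.png

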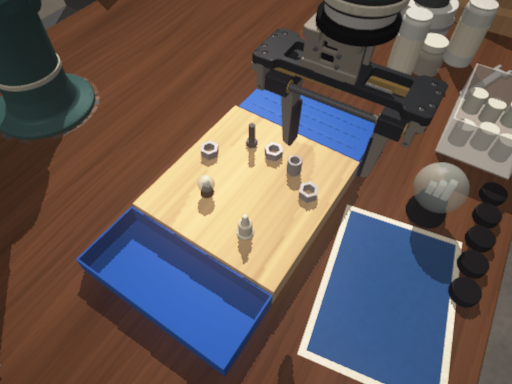

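View pics/side0.png

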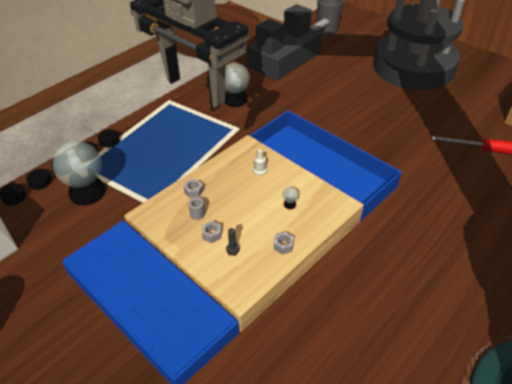

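View pics/wrist0.png

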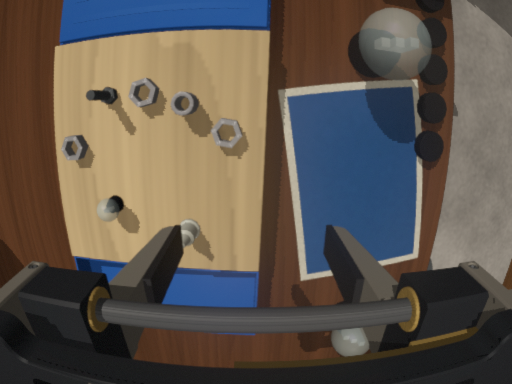

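The open bin is at the near-left of the scene view (around pixel 175,280), and the case is at the top. The three nuts are near (209,151), (273,152) and (308,192). Next I'll measure them using depth and rays.

```bash
cat > h.py <<'E'
import numpy as np,cv2
def cloud(f):
    z=f["z_map"];v,u=np.mgrid[:z.shape[0],:z.shape[1]]
    X=(u-f["cx"])/f["fx"]*z;Y=-(v-f["cy"])/f["fy"]*z
    P=np.stack([X,Y,-z,np.ones_like(z)],-1)@np.linalg.inv(f["view"]).T
    P=P[...,:3];P[z<=0]=np.nan
    return P
def board(P,img):
    hsv=cv2.cvtColor(np.ascontiguousarray(img),cv2.COLOR_RGB2HSV)
    w=(hsv[...,0]>10)&(hsv[...,0]<28)&(hsv[...,1]>60)&(hsv[...,2]>120)
    return w
E
python3 - <<'E'
from h import *
for n in("scene","side"):
    f=dict(np.load(n+"0.npz"));P=cloud(f);w=board(P,f["frame"])
    w&=(abs(P[...,2]-.045)<.006)
    p=P[w];r=cv2.minAreaRect(p[:,:2].astype(np.float32)*1000);print(n,len(p),np.median(p[:,2]),r)
    c=np.array(r[0])/1000
    x,y,z=P[...,0],P[...,1],P[...,2]
    poly=cv2.boxPoints((r[0],(r[1][0]-6,r[1][1]-6),r[2]))
    a=np.deg2rad(r[2]);
    if r[1][0]>r[1][1]: a-=np.pi/2
    d=P[...,:2]-c;bx=d@[np.cos(a),np.sin(a)];by=d@[-np.sin(a),np.cos(a)]
    m=((abs(bx)<.137)&(abs(by)<.147)&(z>.051)&(z<.1)).astype(np.uint8)
    k,l,s,cc=cv2.connectedComponentsWithStats(m)
    for i in range(1,k):
        if s[i,4]<40: continue
        q=P[l==i];t=q[q[:,2]>q[:,2].max()-.006] 
        mm=cv2.minEnclosingCircle(q[:,:2].astype(np.float32)*1000)
        print(cc[i].round(),s[i,4],'maxz',np.percentile(q[:,2],97).round(4),'top',t.mean(0).round(4),'circ',np.round(mm[0]),round(mm[1],1),'board',bx[l==i].mean().round(3),by[l==i].mean().round(3))
    b=f["frame"].astype(int);bl=(b[...,2]>b[...,0]+60)
    for sgn in(-1,1):
        q=P[bl&(sgn*by>.15)&(sgn*by<.3)&(abs(bx)<.15)];print('blue',sgn,q.mean(0).round(3),np.percentile(q[:,2],[5,50,95]).round(3))
E
```

```text
scene 20168 0.046028926700507455 ((527.0803833007812, 194.22352600097656), (640.3204956054688, 281.280517578125), 87.86662292480469)
[252. 135.] 176 maxz 0.0967 top [0.4766 0.103  0.0952] circ [476. 104.] 11.0 board -0.046 -0.095
[212. 144.] 60 maxz 0.0633 top [0.4207 0.0552 0.0615] circ [421.  54.] 11.2 board -0.102 -0.143
[274. 150.] 217 maxz 0.0635 top [0.5237 0.1022 0.0615] circ [523. 102.] 17.4 board 0.0 -0.093
[294. 164.] 260 maxz 0.0766 top [0.5744 0.0866 0.0751] circ [574.  86.] 13.0 board 0.052 -0.108
[310. 188.] 172 maxz 0.0634 top [0.6192 0.0568 0.0616] circ [619.  54.] 16.9 board 0.098 -0.134
blue -1 [0.602 0.01  0.254] [0.225 0.255 0.278]<stdin>:21: RuntimeWarning: Mean of empty slice.
  ret = um.true_divide(
Traceback (most recent call last):
IndexError: index -1 is out of bounds for axis 0 with size 0
```

Stray pixels spoiled the rectangle fit, so I'll keep only the largest component.

```bash
python3 - <<'E' 2>/dev/null
from h import *
for n in("scene","side"):
    f=dict(np.load(n+"0.npz"));P=cloud(f);w=board(P,f["frame"])
    w&=(abs(P[...,2]-.046)<.004)
    w=cv2.morphologyEx(w.astype(np.uint8),cv2.MORPH_OPEN,np.ones((3,3)))
    k,l,s,cc=cv2.connectedComponentsWithStats(w);w=l==1+np.argmax(s[1:,4])
    p=P[w];r=cv2.minAreaRect(p[:,:2].astype(np.float32)*1000);print(n,len(p),np.median(p[:,2]),r)
    c=np.array(r[0])/1000
    x,y,z=P[...,0],P[...,1],P[...,2]
    a=np.deg2rad(r[2]);
    if r[1][0]>r[1][1]: a-=np.pi/2
    d=P[...,:2]-c;bx=d@[np.cos(a),np.sin(a)];by=d@[-np.sin(a),np.cos(a)];print('yaw',np.rad2deg(a))
    m=((abs(bx)<.137)&(abs(by)<.147)&(z>.052)&(z<.11)).astype(np.uint8)
    k,l,s,cc=cv2.connectedComponentsWithStats(m)
    for i in range(1,k):
        if s[i,4]<40: continue
        q=P[l==i];h=np.percentile(q[:,2],97)
        t=q[q[:,2]>h-.004][:,:2].astype(np.float32)*1000
        tc=cv2.minEnclosingCircle(t); o=np.array(tc[0])/1000-c
        print(cc[i].round(),s[i,4],'h',h.round(4),'topcirc',np.round(tc[0],1),round(tc[1],1),'board xy',(o@[np.cos(a),np.sin(a)]).round(4),(o@[-np.sin(a),np.cos(a)]).round(4))
    b=f["frame"].astype(int);bl=(b[...,2]>b[...,0]+60)
    for sgn in(-1,1):
        q=P[bl&(sgn*by>.15)&(sgn*by<.28)&(abs(bx)<.15)&(z<.1)]
        if len(q):print('blue',sgn,q.mean(0).round(3),np.percentile(q[:,2],[5,50,95]).round(3))
E
```

```text
scene 19950 0.046035714606749656 ((520.9078369140625, 26.019683837890625), (299.7590637207031, 281.326904296875), 87.76174926757812)
yaw -2.2382507324218746
[252. 135.] 171 h 0.0967 topcirc [475.6 103.5] 5.9 board xy -0.0483 0.0757
[209. 148.] 207 h 0.0635 topcirc [421.4  45.2] 17.5 board xy -0.1002 0.0152
[274. 150.] 208 h 0.0635 topcirc [522.8 102. ] 17.4 board xy -0.0011 0.076
[294. 164.] 255 h 0.0767 topcirc [574.3  87.2] 12.7 board xy 0.051 0.0632
[206. 184.] 272 h 0.0858 topcirc [471.5 -34.4] 11.2 board xy -0.047 -0.0623
[308. 190.] 238 h 0.0635 topcirc [618.5  53.7] 17.3 board xy 0.0964 0.0315
[245. 226.] 256 h 0.0944 topcirc [568.6 -66.4] 4.1 board xy 0.0512 -0.0905
blue -1 [ 0.521 -0.19   0.008] [0.003 0.004 0.041]
blue 1 [0.552 0.229 0.041] [0.04  0.041 0.043]
side 16760 0.043676265619481014 ((522.1265869140625, 28.03374481201172), (300.1009521484375, 280.7232360839844), 87.74956512451172)
yaw -2.250434875488284
[260. 161.] 196 h 0.0915 topcirc [568.1 -63.7] 4.7 board xy 0.0495 -0.0899
[193. 187.] 205 h 0.0613 topcirc [619.   54.9] 16.7 board xy 0.0957 0.0307
[290. 196.] 249 h 0.0834 topcirc [470.4 -30.9] 10.5 board xy -0.0494 -0.0609
[197. 207.] 264 h 0.0749 topcirc [574.3  88.9] 13.5 board xy 0.0498 0.0629
[211. 230.] 229 h 0.0614 topcirc [524.6 104. ] 17.9 board xy -0.0005 0.076
[232. 241.] 216 h 0.0946 topcirc [476.7 104.5] 7.0 board xy -0.0484 0.0746
[284. 242.] 249 h 0.0614 topcirc [421.9  45.4] 17.4 board xy -0.1008 0.0134
blue -1 [ 0.512 -0.21   0.01 ] [-0.     0.003  0.037]
blue 1 [0.51  0.247 0.037] [0.021 0.039 0.041]
```

Both views agree to about 2–3 mm, and heights and sizes match the description. In the board frame the nuts are at (-100,14), (-1,76) and (96,31) mm. The bystanders are at x≈±49, and the board's yaw is -2.24°. The bin is at -y. I'll turn the tool to the board's axes, close the fingers and go behind nut2.

{"api": "drive_tool", "payload": {
  "steps": [
    {"rz": 2.24, "fingers": 0},
    {"x": -0.016, "y": -0.04, "fingers": 0},
    {"x": -0.016, "y": -0.04, "fingers": 0},
    {"y": -0.018, "fingers": 0},
    {"fingers": 0},
    {"fingers": 0},
    {"fingers": 0},
    {"fingers": 0}
  ],
  "squeeze": 20
}}

```text
schema error: expected keys x, y, z, rx, ry, rz, fingers
```

```bash
cat >> h.py <<'E'
C=np.array([.5215,.027]);A=np.deg2rad(-2.245)
def tob(p):
    d=np.asarray(p)[...,:2]-C
    return np.stack([d@[np.cos(A),np.sin(A)],d@[-np.sin(A),np.cos(A)]],-1)*1000
def st():
    from workcell import ctrl
    from scipy.spatial.transform import Rotation as R
    s=ctrl.get_state();q=s["tcp_rot"];m=R.from_quat([q[1],q[2],q[3],q[0]]).as_matrix()
    print('t',round(s["t"],2),'board',tob(s["eef_pos"]).round(1),'z',round(s["eef_pos"][2]*1000,1),'yaw',np.rad2deg(np.arctan2(m[1,0],m[0,0])).round(2),'zax',m[:,2].round(4),'F',np.round(s["force"],1),'op',round(s["opening"],4))
E
python3 -c "
from h import *
st()
from workcell import vision
cv2.imwrite('pics/s1.png',vision.grab_frame('side')['frame'][...,::-1])"
```

```text
t 0.15 board [129.  -22.1] z 180.7 yaw -0.01 zax [-1.4e-03 -1.0e-04 -1.0e+00] F [ 0.6 -0.1 -0.9] op 0.0919
```

View pics/s1.png

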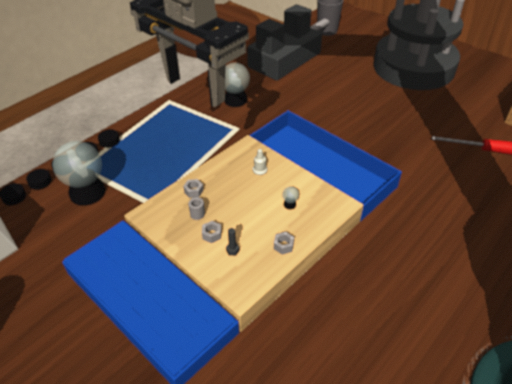

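The call was refused because every row needs all seven keys. The scene hasn't changed: the open bin is at upper right (330,160), and the nuts are at (194,187), (212,231) and (284,242).

{"api": "drive_tool", "payload": {
  "steps": [
    {"x": 0, "y": 0, "z": 0, "rx": 0, "ry": 0, "rz": 2.24, "fingers": 0},
    {"x": -0.016, "y": -0.04, "z": 0, "rx": 0, "ry": 0, "rz": 0, "fingers": 0},
    {"x": -0.016, "y": -0.04, "z": 0, "rx": 0, "ry": 0, "rz": 0, "fingers": 0},
    {"x": 0, "y": -0.018, "z": 0, "rx": 0, "ry": 0, "rz": 0, "fingers": 0},
    {"x": 0, "y": 0, "z": 0, "rx": 0, "ry": 0, "rz": 0, "fingers": 0},
    {"x": 0, "y": 0, "z": 0, "rx": 0, "ry": 0, "rz": 0, "fingers": 0},
    {"x": 0, "y": 0, "z": 0, "rx": 0, "ry": 0, "rz": 0, "fingers": 0},
    {"x": 0, "y": 0, "z": 0, "rx": 0, "ry": 0, "rz": 0, "fingers": 0}
  ],
  "squeeze": 20
}}

```text
t: 1.0
eef_pos: [0.6206, 0.0965, 0.1788]
tcp_rot: [0.002, 1.0, -0.024, -0.002]
force: [-0.1, -0.8, -0.3]
opening: 0.0297
```

```bash
python3 -c "
from h import *
st()
from workcell import vision
cv2.imwrite('pics/s2.png',vision.grab_frame('side')['frame'][...,::-1])"
```

```text
t 1.0 board [96.3 73.3] z 178.8 yaw -2.73 zax [-0.0038 -0.0033 -1.    ] F [-0.1 -0.8 -0.3] op 0.0297
```

View pics/s2.png

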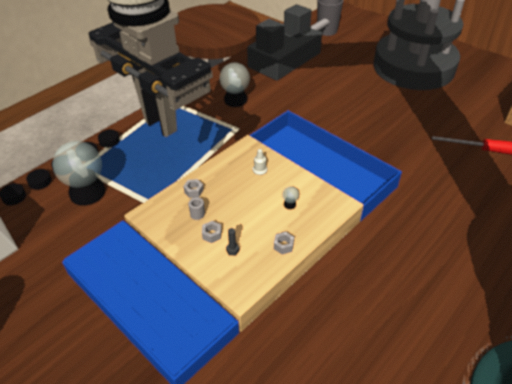

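The fingers at (160,110) are still closing over the lane behind nut2. I'll let them finish while descending part of the way.

{"api": "drive_tool", "payload": {
  "steps": [
    {"x": 0, "y": 0, "z": 0, "rx": 0, "ry": 0, "rz": -0.4, "fingers": 0},
    {"x": 0, "y": 0, "z": 0, "rx": 0, "ry": 0, "rz": 0, "fingers": 0},
    {"x": 0, "y": 0, "z": 0, "rx": 0, "ry": 0, "rz": 0, "fingers": 0},
    {"x": 0, "y": 0, "z": 0, "rx": 0, "ry": 0, "rz": 0, "fingers": 0},
    {"x": 0, "y": -0.001, "z": 0.03, "rx": 0, "ry": 0, "rz": 0, "fingers": 0},
    {"x": 0, "y": -0.001, "z": 0.03, "rx": 0, "ry": 0, "rz": 0, "fingers": 0},
    {"x": 0, "y": 0, "z": 0.03, "rx": 0, "ry": 0, "rz": 0, "fingers": 0},
    {"x": 0, "y": 0, "z": 0, "rx": 0, "ry": 0, "rz": 0, "fingers": 0}
  ]
}}

```text
t: 1.85
eef_pos: [0.6229, 0.0951, 0.0882]
tcp_rot: [0.002, 1.0, -0.022, 0.001]
force: [-0.4, 1.1, -0.0]
opening: 0.0004
```

```bash
python3 -c "
from h import *
st()
from workcell import vision
cv2.imwrite('pics/s3.png',vision.grab_frame('side')['frame'][...,::-1])"
```

```text
t 1.85 board [98.6 72.1] z 88.2 yaw -2.57 zax [ 0.0012 -0.0032 -1.    ] F [-0.4  1.1 -0. ] op 0.0004
```

View pics/s3.png

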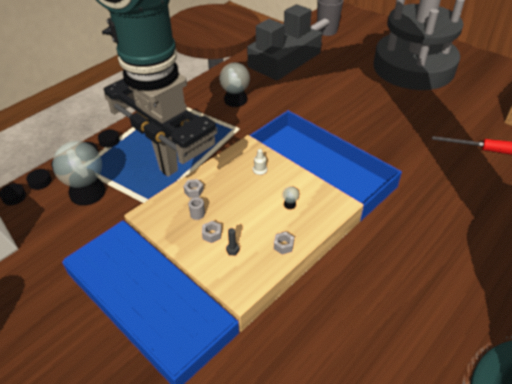

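The closed fingertips near (170,172) are consistent with being about 40 mm behind nut2 and about 40 mm above the board. I'll descend the rest of the way with a small x correction.

{"api": "drive_tool", "payload": {
  "steps": [
    {"x": -0.0025, "y": -0.001, "z": 0.018, "rx": 0, "ry": 0, "rz": -0.3, "fingers": 0},
    {"x": 0, "y": 0, "z": 0.018, "rx": 0, "ry": 0, "rz": 0, "fingers": 0},
    {"x": 0, "y": 0, "z": 0, "rx": 0, "ry": 0, "rz": 0, "fingers": 0}
  ]
}}

```text
t: 2.2
eef_pos: [0.6268, 0.0975, 0.0597]
tcp_rot: [0.0, 1.0, -0.02, 0.007]
force: [-0.2, -0.0, -0.3]
opening: 0.0008
```

```bash
python3 -c "
from h import *
st()
from workcell import vision
cv2.imwrite('pics/s4.png',vision.grab_frame('scene')['frame'][...,::-1])"
```

```text
t 2.2 board [102.4  74.6] z 59.7 yaw -2.27 zax [ 1.350e-02 -7.000e-04 -9.999e-01] F [-0.2 -0.  -0.3] op 0.0008
```

View pics/s4.png

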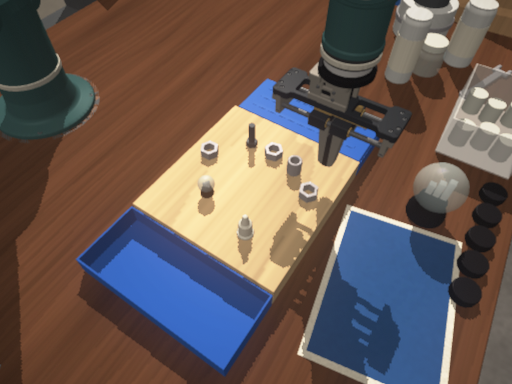

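The fingers stand at (330,150), behind nut2 at (308,192) and clear of the bushing at (294,165). The tool drifted 6 mm in +x and tilted slightly, so I'll correct both.

{"api": "drive_tool", "payload": {
  "steps": [
    {"x": -0.005, "y": 0, "z": 0.004, "rx": 0, "ry": -0.8, "rz": 0, "fingers": 0},
    {"x": -0.002, "y": 0, "z": 0.004, "rx": 0, "ry": 0, "rz": 0, "fingers": 0},
    {"x": 0, "y": 0, "z": 0.001, "rx": 0, "ry": 0, "rz": 0, "fingers": 0}
  ]
}}

```text
t: 2.55
eef_pos: [0.6236, 0.0987, 0.0564]
tcp_rot: [-0.001, 1.0, -0.02, 0.004]
force: [0.9, 0.6, -0.2]
opening: 0.0005
```

```bash
python3 -c "
from h import *
st()"
```

```text
t 2.55 board [99.2 75.7] z 56.4 yaw -2.27 zax [ 0.0077  0.002  -1.    ] F [ 0.9  0.6 -0.2] op 0.0005
```

{"api": "drive_tool", "payload": {
  "steps": [
    {"x": -0.005, "y": 0, "z": 0.006, "rx": 0, "ry": -0.8, "rz": 0, "fingers": 0},
    {"x": -0.002, "y": 0, "z": 0.002, "rx": 0, "ry": 0, "rz": 0, "fingers": 0}
  ]
}}

```text
t: 2.75
eef_pos: [0.6169, 0.0991, 0.0489]
tcp_rot: [-0.001, 1.0, -0.02, -0.003]
force: [0.0, -0.8, 0.6]
opening: 0.0005
```

```bash
python3 -c "
from h import *
st()"
```

```text
t 2.75 board [92.5 75.8] z 48.9 yaw -2.28 zax [-0.0055  0.0029 -1.    ] F [ 0.  -0.8  0.6] op 0.0005
```

{"api": "drive_tool", "payload": {
  "steps": [
    {"x": 0.002, "y": 0, "z": -0.0005, "rx": 0, "ry": 0.2, "rz": 0, "fingers": 0},
    {"x": 0, "y": 0.01, "z": -0.0005, "rx": 0, "ry": 0, "rz": 0, "fingers": 0},
    {"x": 0, "y": 0.01, "z": 0, "rx": 0, "ry": 0, "rz": 0, "fingers": 0}
  ]
}}

```text
t: 3.05
eef_pos: [0.6176, 0.0796, 0.0494]
tcp_rot: [-0.002, 1.0, -0.018, -0.001]
force: [-0.2, 0.1, -0.1]
opening: 0.0001
```

```bash
python3 -c "
from h import *
st()
"
```

```text
t 3.05 board [94.  56.3] z 49.4 yaw -2.12 zax [-0.0027  0.0032 -1.    ] F [-0.2  0.1 -0.1] op 0.0001
```

{"api": "drive_tool", "payload": {
  "steps": [
    {"x": 0.0015, "y": 0.01, "z": 0, "rx": 0, "ry": 0, "rz": 0.1, "fingers": 0},
    {"x": 0, "y": 0.015, "z": 0, "rx": 0, "ry": 0, "rz": 0, "fingers": 0},
    {"x": 0, "y": 0.015, "z": 0, "rx": 0, "ry": 0, "rz": 0, "fingers": 0},
    {"x": 0, "y": 0.015, "z": 0, "rx": 0, "ry": 0, "rz": 0, "fingers": 0}
  ]
}}

```text
t: 3.45
eef_pos: [0.617, 0.0185, 0.0495]
tcp_rot: [-0.001, 1.0, -0.02, -0.001]
force: [0.3, 1.0, -0.2]
opening: 0.0004
```

```bash
python3 -c "
from h import *
st()
from workcell import vision
a=vision.grab_frame('scene')['frame'][...,::-1]
cv2.imwrite('pics/s5.png',cv2.resize(a[90:340,90:400],(775,625))[:600])"
```

```text
t 3.45 board [95.8 -4.7] z 49.5 yaw -2.31 zax [-0.0023  0.0025 -1.    ] F [ 0.3  1.  -0.2] op 0.0004
```

View pics/s5.png

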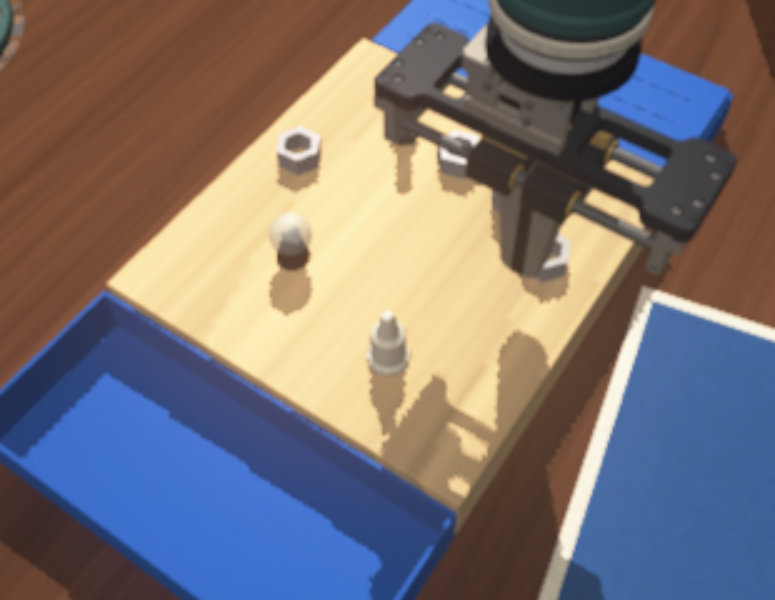

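This is odd: nut2 still appears near its starting pixel (310,192), although the tool reports being past it. I'll check before moving any further.

```bash
cat >> h.py <<'E'
def look(n,tag,zmax=.11):
    from workcell import vision
    f=vision.grab_frame(n);cv2.imwrite(f'pics/{tag}_{n}.png',f['frame'][...,::-1])
    P=cloud(f);B=tob(P);z=P[...,2]
    m=((abs(B[...,0])<137)&(abs(B[...,1])<147)&(z>.052)&(z<zmax)).astype(np.uint8)
    k,l,s,cc=cv2.connectedComponentsWithStats(m)
    for i in range(1,k):
        if s[i,4]<15: continue
        q=P[l==i];h=np.percentile(q[:,2],97)
        tc=cv2.minEnclosingCircle(tob(q[q[:,2]>h-.004]).astype(np.float32))
        print(n,cc[i].round(),s[i,4],'h',h.round(4),'board',np.round(tc[0],1),round(tc[1],1))
    return f
E
python3 - <<'E'
from h import *
from workcell import ctrl
st()
f=look('scene','a');g=look('side','a')
p=np.r_[ctrl.get_state()["eef_pos"],1]
for F in(f,g):
    c=F["view"]@p;print(F["cx"]-F["fx"]*c[0]/c[2],F["cy"]+F["fy"]*c[1]/c[2])
cv2.imwrite('pics/a_z.png',cv2.resize(g['frame'][100:300,120:370,::-1],(750,600)))
E
```

```text
t 3.5 board [95.8 -9. ] z 49.4 yaw -2.54 zax [-2.5e-03 -1.0e-04 -1.0e+00] F [-0.8 -2.7 -0.8] op 0.0006
scene [209. 148.] 208 h 0.0633 board [-101.    13.3] 17.6
scene [274. 145.] 60 h 0.0632 board [-4.3 81.7] 11.3
scene [270. 155.] 39 h 0.0623 board [-1. 63.] 9.5
scene [206. 184.] 271 h 0.0862 board [-47.7 -63.1] 10.2
scene [303. 194.] 290 h 0.1092 board [95.8 -9.7] 16.3
scene [245. 226.] 254 h 0.0941 board [ 50.3 -91.6] 4.5
side [260. 161.] 200 h 0.0915 board [ 50.2 -90.2] 4.6
side [207. 163.] 190 h 0.1092 board [95.2 -5.5] 16.5
side [193. 187.] 197 h 0.061 board [97.1 32.3] 17.8
side [290. 196.] 249 h 0.0834 board [-48.7 -60. ] 11.1
side [197. 207.] 260 h 0.0748 board [50.1 63.7] 13.3
side [211. 230.] 233 h 0.0612 board [-0.1 77. ] 18.2
side [232. 241.] 215 h 0.0945 board [-47.8  76.4] 6.3
side [284. 242.] 241 h 0.0614 board [-100.4   14.3] 17.4
297.39738805412986 207.11293784359964
209.08949190364604 179.53827083707722
```

View pics/a_z.png

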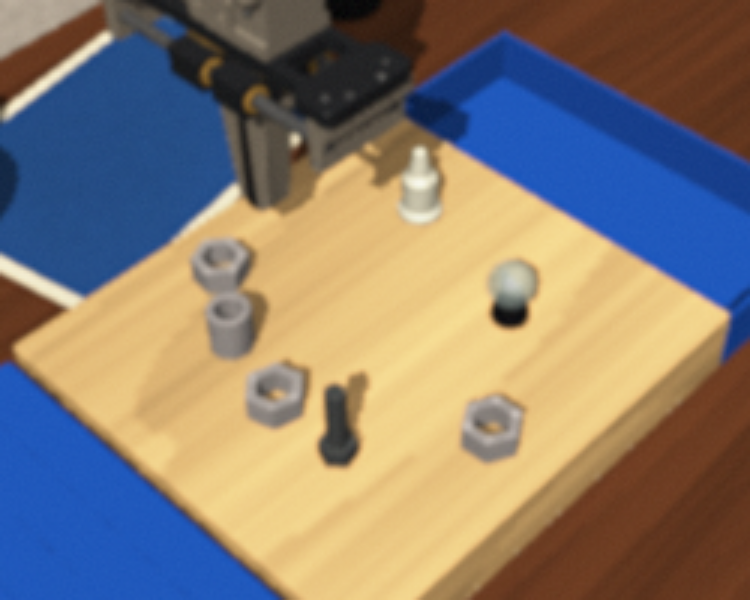

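The side view shows the finger's real end at about (208,168), while the reported TCP projects to (209,179). The finger ended higher than reported and passed over nut2 without touching it; nut2 is still at (97,32). I'll measure the true end height.

```bash
python3 - <<'E'
from h import *
st()
from workcell import vision
for n in('scene','side'):
    f=vision.grab_frame(n);P=cloud(f);B=tob(P);z=P[...,2]
    m=(abs(B[...,0]-95.8)<22)&(abs(B[...,1]+8)<20)&(z>.049)&(z<.13)
    q=B[m];zz=z[m]
    print(n,len(zz),np.percentile(zz,[0,1,2,5,10,20])*1000)
    for lo in range(49,110,4):
        k=(zz*1000>=lo)&(zz*1000<lo+4)
        if k.any():print(lo,k.sum(),q[k].min(0).round(),q[k].max(0).round())
E
```

```text
t 3.6 board [95.9 -5. ] z 49.5 yaw -2.45 zax [-0.0023  0.0022 -1.    ] F [ 0.2  0.9 -0.3] op 0.0004
scene 359 [83.44248518 84.98231689 85.38626656 87.76299158 90.2833983  95.51250555]
81 4 [ 87. -15.] [102. -13.]
85 22 [ 83. -15.] [108. -13.]
89 28 [ 82. -15.] [108.   2.]
93 30 [ 82. -15.] [109.  -0.]
97 24 [ 82. -15.] [109.   3.]
101 35 [ 81. -15.] [110.   3.]
105 31 [ 81. -15.] [110.   1.]
109 32 [ 81. -15.] [110.   2.]
side 369 [79.47997502 82.31369893 84.26610911 86.64659939 89.78905709 94.81523161]
77 1 [92.  5.] [92.  5.]
81 10 [90.  6.] [105.   8.]
85 25 [ 81. -10.] [107.   8.]
89 26 [81. -9.] [105.   9.]
93 30 [81. -9.] [110.   9.]
97 28 [ 81. -12.] [109.   9.]
101 30 [ 81. -12.] [109.   9.]
105 38 [ 80. -12.] [109.   8.]
109 32 [ 80. -12.] [109.   9.]
```

```bash
python3 - <<'E'
from h import *
st()
from workcell import vision
d=dict(np.load('scene0.npz'));e=dict(np.load('side0.npz'))
def lows(P,cx,cy,lab,dx,zlo=.03):
    B=tob(P);z=P[...,2]
    for a in range(-110,111,20):
        m=(B[...,0]-cx>=a)&(B[...,0]-cx<a+20)&(abs(B[...,1]-cy)<45)&(z>zlo)&(z<.3)
        if m.sum()>5:print(lab,a,m.sum(),'low z',np.round(np.percentile(z[m],[0,3,10])*1000),end=' | ')
    print()
print('start, tcp 129,-22,z180.7')
lows(cloud(d),129,-22,'scene',0,.12);lows(cloud(e),129,-22,'side',0,.12)
print('now, z49.5')
for n in('scene','side'): lows(cloud(vision.grab_frame(n)),95.8,-5,n,0,.075)
E
```

```text
t 3.7 board [95.8 -2.2] z 49.5 yaw -2.25 zax [-0.0022  0.0034 -1.    ] F [ 0.2 -0.4  0.1] op 0.0003
start, tcp 129,-22,z180.7
scene -70 494 low z [215. 220. 230.] | scene -50 363 low z [215. 217. 223.] | scene 30 187 low z [213. 216. 223.] | scene 50 464 low z [214. 220. 227.] | 
side -70 550 low z [212. 218. 224.] | side -50 59 low z [210. 213. 220.] | side 30 470 low z [212. 215. 220.] | side 50 267 low z [213. 220. 231.] | 
now, z49.5
scene -110 110 low z [195. 197. 204.] | scene -90 696 low z [172. 176. 184.] | scene -70 369 low z [182. 185. 188.] | scene -50 437 low z [177. 187. 189.] | scene -30 1008 low z [ 88. 117. 177.] | scene -10 1365 low z [ 83.  93. 113.] | scene 10 1666 low z [ 86. 116. 179.] | scene 30 787 low z [180. 185. 188.] | scene 50 506 low z [183. 185. 188.] | scene 70 836 low z [171. 179. 189.] | scene 90 174 low z [197. 199. 205.] | 
side -110 338 low z [192. 194. 196.] | side -90 705 low z [170. 172. 175.] | side -70 241 low z [181. 183. 186.] | side -50 1555 low z [169. 185. 205.] | side -30 1353 low z [ 83.  98. 119.] | side -10 736 low z [ 81.  88. 105.] | side 10 362 low z [ 90. 109. 136.] | side 30 101 low z [173. 182. 184.] | side 50 210 low z [181. 183. 186.] | side 70 436 low z [168. 171. 176.] | side 90 52 low z [194. 194. 203.] |
```

In both views the whole gripper sits about 32 mm higher than reported: the tip measures 82 against 49.5. The offset was the same at the start (213 against 181), so the state's z is biased. I'll use true z = reported + 32 mm. The tip is above the nuts, so I can go back at this height, then descend in checked steps.

{"api": "drive_tool", "payload": {
  "steps": [
    {"x": 0, "y": -0.03, "z": 0, "rx": 0, "ry": 0, "rz": 0, "fingers": 0},
    {"x": 0, "y": -0.03, "z": 0, "rx": 0, "ry": 0, "rz": 0, "fingers": 0},
    {"x": 0, "y": -0.017, "z": 0, "rx": 0, "ry": 0, "rz": 0, "fingers": 0},
    {"x": 0, "y": 0, "z": 0, "rx": 0, "ry": 0, "rz": 0, "fingers": 0},
    {"x": 0, "y": 0, "z": 0.01, "rx": 0, "ry": 0, "rz": 0, "fingers": 0},
    {"x": 0, "y": 0, "z": 0.008, "rx": 0, "ry": 0, "rz": 0, "fingers": 0},
    {"x": 0, "y": 0, "z": 0, "rx": 0, "ry": 0, "rz": 0, "fingers": 0}
  ]
}}

```text
t: 4.5
eef_pos: [0.6197, 0.1011, 0.0297]
tcp_rot: [-0.001, 1.0, -0.018, -0.001]
force: [0.4, 0.0, 0.4]
opening: 0.0002
```

```bash
cat >> h.py <<'E'
def tip(cams=('scene','side')):
    from workcell import vision,ctrl
    s=ctrl.get_state();b=tob(s["eef_pos"]);st()
    for n in cams:
        P=cloud(vision.grab_frame(n));B=tob(P);z=P[...,2]*1000
        lo=max(s["eef_pos"][2]*1000+20,49)
        m=(abs(B[...,0]-b[0])<19)&(abs(B[...,1]-b[1])<14)&(z>lo)&(z<s["eef_pos"][2]*1000+70)
        if m.sum()>10:print(n,m.sum(),'tip z',np.percentile(z[m],[0,1,3,6]).round(1),'x',np.percentile(B[m][:,0],[2,98]).round(1),'y',np.percentile(B[m][:,1],[2,98]).round(1))
E
python3 -c "
from h import *
tip()"
```

```text
t 4.5 board [95.2 77.8] z 29.7 yaw -2.07 zax [-0.0028  0.002  -1.    ] F [0.4 0.  0.4] op 0.0002
scene 241 tip z [62.3 63.7 65.4 66.7] x [ 81.  109.6] y [67.5 83.4]
side 268 tip z [61.6 63.2 65.4 66.7] x [ 79.8 109. ] y [70.4 89.4]
```

The offset is confirmed at 32 mm. I'll go down to about 51 true (reported about 18.5).

{"api": "drive_tool", "payload": {
  "steps": [
    {"x": 0, "y": 0, "z": 0.006, "rx": 0, "ry": 0, "rz": 0, "fingers": 0},
    {"x": 0, "y": 0, "z": 0.004, "rx": 0, "ry": 0, "rz": 0, "fingers": 0},
    {"x": 0, "y": 0, "z": 0, "rx": 0, "ry": 0, "rz": 0, "fingers": 0}
  ]
}}

```text
t: 4.9
eef_pos: [0.6209, 0.0992, 0.0202]
tcp_rot: [-0.001, 1.0, -0.02, -0.0]
force: [-0.3, -0.7, -0.1]
opening: 0.0006
```

```bash
python3 -c "
from h import *
tip();look('side','b')"
```

```text
t 4.9 board [96.4 76.1] z 20.2 yaw -2.24 zax [-9.e-04  2.e-03 -1.e+00] F [-0.3 -0.7 -0.1] op 0.0006
scene 230 tip z [54.1 55.1 56.2 58. ] x [ 82.  110.5] y [65.6 81.3]
side 258 tip z [51.1 53.6 55.3 56.7] x [ 80.7 109. ] y [68.5 87.8]
side [260. 161.] 197 h 0.0916 board [ 51.3 -90.7] 5.2
side [171. 193.] 396 h 0.1078 board [95.1 85.5] 17.7
side [290. 196.] 248 h 0.0829 board [-50.9 -59.5] 12.0
side [197. 207.] 262 h 0.075 board [50.7 63.1] 13.8
side [211. 231.] 235 h 0.0615 board [-0.5 77.5] 16.9
side [232. 241.] 214 h 0.0944 board [-47.9  76.3] 6.3
side [284. 241.] 246 h 0.0615 board [-100.5   13. ] 17.6
```

View pics/b_side.png

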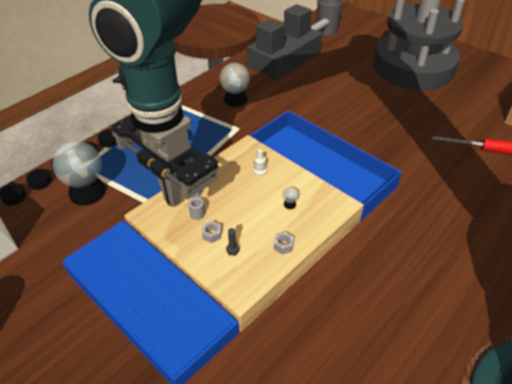

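The fingertip at (172,200) is now behind nut2 at true z≈52, clear of the bushing at (197,207). Next is a short push, then a check.

{"api": "drive_tool", "payload": {
  "steps": [
    {"x": 0, "y": 0.01, "z": 0.001, "rx": 0, "ry": 0, "rz": 0, "fingers": 0},
    {"x": 0, "y": 0.015, "z": 0.001, "rx": 0, "ry": 0, "rz": 0, "fingers": 0},
    {"x": 0, "y": 0.015, "z": 0, "rx": 0, "ry": 0, "rz": 0, "fingers": 0},
    {"x": 0, "y": 0.015, "z": 0, "rx": 0, "ry": 0, "rz": 0, "fingers": 0}
  ]
}}

```text
t: 5.45
eef_pos: [0.6193, 0.0431, 0.0191]
tcp_rot: [-0.002, 1.0, -0.018, 0.001]
force: [-0.1, 1.0, 0.3]
opening: 0.0005
```

```bash
python3 -c "
from h import *
tip(('side',));f=look('side','c');g=look('scene','c')
cv2.imwrite('pics/c.png',np.vstack([cv2.resize(f['frame'][100:260,120:370],(500,300)),cv2.resize(g['frame'][90:250,180:400],(500,300))])[...,::-1])"
```

```text
t 5.45 board [97.1 19.9] z 19.1 yaw -2.01 zax [ 0.0013  0.0033 -1.    ] F [-0.1  1.   0.3] op 0.0005
side 261 tip z [49.3 50.3 52.4 54.5] x [ 81.1 110.1] y [ 7.5 31.7]
side [260. 161.] 199 h 0.0913 board [ 51.4 -90.1] 5.3
side [199. 175.] 479 h 0.1083 board [95.2 21.8] 17.4
side [290. 196.] 250 h 0.0832 board [-49.2 -60. ] 11.0
side [196. 207.] 261 h 0.0746 board [50.3 63.9] 13.1
side [211. 231.] 233 h 0.0617 board [-0.8 77.7] 17.5
side [232. 241.] 211 h 0.0945 board [-48.  77.] 6.6
side [284. 242.] 248 h 0.0615 board [-100.6   13.9] 18.0
scene [249. 141.] 31 h 0.0611 board [-53.7  71.9] 7.1
scene [209. 148.] 209 h 0.0633 board [-100.4   13.8] 17.8
scene [276. 146.] 73 h 0.0632 board [-0.7 79.2] 15.0
scene [271. 155.] 55 h 0.0624 board [ 1.5 63.9] 9.6
scene [291. 171.] 34 h 0.0629 board [50.  50.9] 6.7
scene [206. 184.] 271 h 0.0863 board [-48.  -62.5] 10.6
scene [302. 196.] 650 h 0.1083 board [96.9  9.9] 17.1
scene [245. 226.] 254 h 0.0944 board [ 50.8 -91.3] 4.3
```

View pics/c.png

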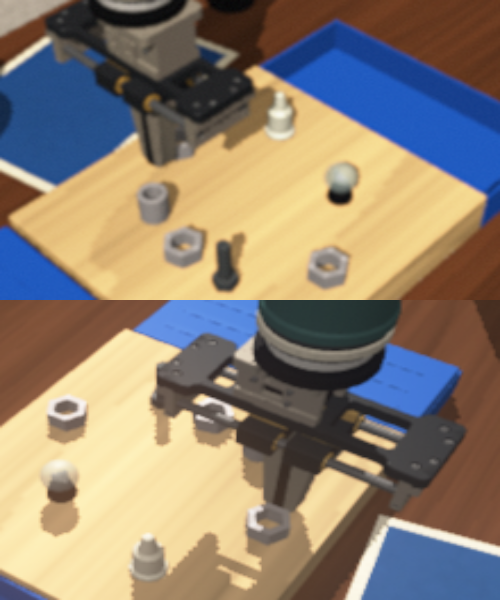

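Nut2 (bottom panel, 268,520) now slides ahead of the fingers, and everything else is unmoved. I'll keep sweeping.

{"api": "drive_tool", "payload": {
  "steps": [
    {"x": 0, "y": 0.02, "z": 0, "rx": 0, "ry": 0, "rz": 0.2, "fingers": 0},
    {"x": 0, "y": 0.02, "z": 0, "rx": 0, "ry": 0, "rz": 0, "fingers": 0},
    {"x": 0, "y": 0.02, "z": 0, "rx": 0, "ry": 0, "rz": 0, "fingers": 0},
    {"x": 0, "y": 0.02, "z": 0, "rx": 0, "ry": 0, "rz": 0, "fingers": 0}
  ]
}}

```text
t: 6.0
eef_pos: [0.6173, -0.0316, 0.0193]
tcp_rot: [-0.004, 1.0, -0.016, 0.001]
force: [0.9, -0.0, -0.1]
opening: 0.0004
```

```bash
python3 -c "
from h import *
tip(('side',));f=look('side','d');g=look('scene','d')
cv2.imwrite('pics/d.png',np.vstack([cv2.resize(f['frame'][100:260,120:370],(500,300)),cv2.resize(g['frame'][130:290,180:400],(500,300))])[...,::-1])"
```

```text
t 6.0 board [ 98.  -54.8] z 19.3 yaw -1.86 zax [ 0.003   0.0088 -1.    ] F [ 0.9 -0.  -0.1] op 0.0004
side 255 tip z [50.1 51.  53.3 55.2] x [ 81.4 110.6] y [-62.3 -43. ]
side [231. 154.] 513 h 0.1086 board [ 96.9 -58.2] 19.6
side [260. 162.] 194 h 0.0896 board [ 48.3 -88.9] 4.4
side [290. 195.] 245 h 0.083 board [-49.6 -59.8] 11.5
side [196. 207.] 263 h 0.0745 board [50.6 63.9] 13.0
side [211. 231.] 237 h 0.0612 board [-0.3 77.3] 17.2
side [232. 241.] 213 h 0.0946 board [-48.2  76.4] 6.0
side [284. 242.] 250 h 0.0613 board [-100.9   14.3] 17.6
scene [252. 132.] 126 h 0.097 board [-48.6  75.2] 5.7
scene [209. 148.] 209 h 0.0636 board [-101.4   13.4] 16.9
scene [206. 184.] 271 h 0.086 board [-47.5 -62.8] 11.1
scene [278. 231.] 652 h 0.1071 board [ 97.4 -67.6] 16.8
scene [245. 226.] 259 h 0.0946 board [ 49.9 -92.2] 4.1
```

View pics/d.png

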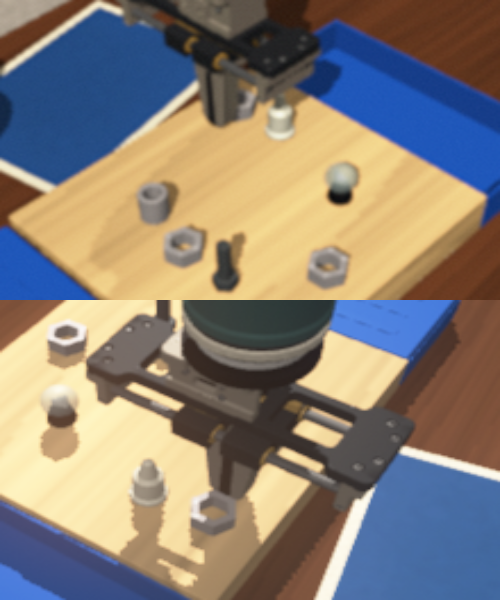

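Nut2 (bottom panel, 213,512) is ahead of the finger and close to the plinth's lane. I'll measure its offset before going on.

```bash
cat >> h.py <<'E'
def nut(b,n='scene',dy=-27):
    from workcell import vision
    f=vision.grab_frame(n);P=cloud(f);B=tob(P);z=P[...,2]*1000
    m=(abs(B[...,0]-b[0])<45)&(B[...,1]<b[1]-11)&(B[...,1]>b[1]-60)&(z>57)&(z<66)
    q=B[m].astype(np.float32)
    c=cv2.minEnclosingCircle(q);print(n,len(q),'nut',np.round(c[0],1),round(c[1],1),'z',np.percentile(z[m],[5,50,95]).round(1))
E
python3 -c "
from h import *
st();nut((98,-54.8));nut((98,-54.8),'side')"
```

```text
t 6.15 board [ 97.9 -56.1] z 19.1 yaw -2.05 zax [ 0.0027  0.0078 -1.    ] F [-0.   0.7  0.8] op 0.0004
scene 270 nut [ 84.9 -94.4] 32.3 z [57.8 61.7 63.8]
side 64 nut [ 82.8 -88.9] 30.6 z [57.4 59.3 61.4]
```

```bash
sed -i 's/<45)&(B\[...,1\]<b/<27)\&(B[...,1]<b/' h.py; python3 -c "
from h import *
st();nut((98,-54.8));nut((98,-54.8),'side')"
```

```text
t 6.25 board [ 97.8 -53.6] z 19.1 yaw -1.86 zax [ 0.0026  0.0089 -1.    ] F [ 0.1 -0.4 -0. ] op 0.0007
scene 232 nut [ 99.5 -86.6] 16.9 z [58.1 61.8 63.4]
side 63 nut [ 99.4 -84.9] 17.0 z [57.2 59.1 60.5]
```

Nut2 is flat at (99,-86), well centred on the fingers. I'll push it over the end.

{"api": "drive_tool", "payload": {
  "steps": [
    {"x": 0, "y": 0.02, "z": 0, "rx": -0.5, "ry": 0, "rz": 0.2, "fingers": 0},
    {"x": 0, "y": 0.02, "z": 0, "rx": 0, "ry": 0, "rz": 0, "fingers": 0},
    {"x": 0, "y": 0.02, "z": 0, "rx": 0, "ry": 0, "rz": 0, "fingers": 0},
    {"x": 0, "y": 0.02, "z": 0, "rx": 0, "ry": 0, "rz": 0, "fingers": 0},
    {"x": 0, "y": 0.015, "z": 0, "rx": 0, "ry": 0, "rz": 0, "fingers": 0},
    {"x": 0, "y": 0, "z": 0, "rx": 0, "ry": 0, "rz": 0, "fingers": 0}
  ]
}}

```text
t: 6.95
eef_pos: [0.6144, -0.1279, 0.0189]
tcp_rot: [0.001, 1.0, -0.014, 0.001]
force: [0.1, -0.2, -0.4]
opening: 0.0003
```

```bash
python3 -c "
from h import *
st();g=look('scene','e')"
```

```text
t 6.95 board [  98.9 -151.1] z 18.9 yaw -1.64 zax [ 0.0024 -0.0015 -1.    ] F [ 0.1 -0.2 -0.4] op 0.0003
scene [204. 153.] 27 h 0.0628 board [-104.3   -1.1] 5.9
scene [296. 165.] 197 h 0.077 board [51.4 62.6] 12.3
scene [206. 178.] 60 h 0.0863 board [-48.  -60.6] 9.0
```

View pics/e_scene.png

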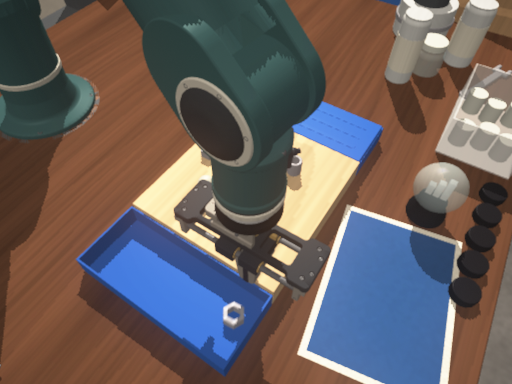

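Nut2 is in the bin at (233,314). Now I'll lift and go behind nut1, to a target of (-1,121).

{"api": "drive_tool", "payload": {
  "steps": [
    {"x": 0, "y": 0, "z": -0.04, "rx": 0, "ry": 0, "rz": 0.5, "fingers": 0},
    {"x": 0, "y": 0, "z": -0.04, "rx": 0, "ry": 0, "rz": 0, "fingers": 0},
    {"x": 0, "y": -0.005, "z": -0.02, "rx": 0, "ry": 0, "rz": 0, "fingers": 0},
    {"x": -0.015, "y": -0.04, "z": 0, "rx": 0, "ry": 0, "rz": 0, "fingers": 0},
    {"x": -0.015, "y": -0.04, "z": 0, "rx": 0, "ry": 0, "rz": 0, "fingers": 0},
    {"x": -0.015, "y": -0.04, "z": 0, "rx": 0, "ry": 0, "rz": 0, "fingers": 0},
    {"x": -0.015, "y": -0.04, "z": 0, "rx": 0, "ry": 0, "rz": 0, "fingers": 0},
    {"x": -0.01, "y": 0, "z": 0, "rx": 0, "ry": 0, "rz": 0, "fingers": 0}
  ]
}}

```text
t: 7.8
eef_pos: [0.5482, 0.0555, 0.1225]
tcp_rot: [-0.002, 1.0, -0.014, 0.002]
force: [0.5, -0.3, 0.5]
opening: 0.0007
```

```bash
python3 -c "
from h import *
st();look('side','f')"
```

```text
t 7.8 board [25.6 29.5] z 122.5 yaw -1.65 zax [ 0.0032  0.0042 -1.    ] F [ 0.5 -0.3  0.5] op 0.0007
side [260. 161.] 199 h 0.0915 board [ 51.7 -90. ] 6.0
side [290. 196.] 251 h 0.0833 board [-48.7 -60.8] 10.4
side [197. 207.] 265 h 0.0747 board [50.6 64.2] 14.3
side [211. 231.] 235 h 0.0612 board [-0.6 77.2] 16.9
side [232. 241.] 218 h 0.0946 board [-49.1  76.1] 6.2
side [284. 242.] 248 h 0.0612 board [-99.8  14.1] 17.1
```

{"api": "drive_tool", "payload": {
  "steps": [
    {"x": -0.01, "y": -0.035, "z": 0, "rx": 0, "ry": 0, "rz": 0.6, "fingers": 0},
    {"x": -0.01, "y": -0.035, "z": 0, "rx": 0, "ry": 0, "rz": 0, "fingers": 0},
    {"x": -0.006, "y": -0.02, "z": 0, "rx": 0, "ry": 0, "rz": 0, "fingers": 0},
    {"x": 0, "y": 0, "z": 0, "rx": 0, "ry": 0, "rz": 0, "fingers": 0},
    {"x": 0, "y": 0, "z": 0, "rx": 0, "ry": 0, "rz": 0, "fingers": 0}
  ]
}}

```text
t: 8.35
eef_pos: [0.5246, 0.143, 0.1227]
tcp_rot: [0.0, 1.0, -0.022, 0.001]
force: [0.3, -0.4, -0.2]
opening: 0.0004
```

```bash
python3 -c "
from h import *
tip()"
```

```text
t 8.35 board [ -1.5 116.1] z 122.7 yaw -2.55 zax [ 2.9e-03 -2.0e-04 -1.0e+00] F [ 0.3 -0.4 -0.2] op 0.0004
scene 323 tip z [155.5 157.3 158.4 160.6] x [-15.3  12.9] y [105.5 123.2]
side 373 tip z [154.1 155.9 157.9 159.7] x [-17.2  11.1] y [108.5 127.7]
```

Placed at (-1.5,116). I'll descend about 95 mm of the 104 needed, then check.

{"api": "drive_tool", "payload": {
  "steps": [
    {"x": 0, "y": -0.004, "z": 0.03, "rx": 0, "ry": 0, "rz": -0.2, "fingers": 0},
    {"x": 0, "y": 0, "z": 0.03, "rx": 0, "ry": 0, "rz": 0, "fingers": 0},
    {"x": 0, "y": 0, "z": 0, "rx": 0, "ry": 0, "rz": 0, "fingers": 0},
    {"x": 0, "y": 0, "z": 0.02, "rx": 0, "ry": 0, "rz": 0, "fingers": 0},
    {"x": 0, "y": 0, "z": 0, "rx": 0, "ry": 0, "rz": 0, "fingers": 0}
  ]
}}

```text
t: 8.95
eef_pos: [0.53, 0.1386, 0.0432]
tcp_rot: [0.001, 1.0, -0.027, 0.004]
force: [-0.3, 0.3, 0.8]
opening: 0.0002
```

```bash
python3 -c "
from h import *
tip()"
```

```text
t 8.95 board [  4.1 111.8] z 43.2 yaw -3.11 zax [ 0.0075 -0.0021 -1.    ] F [-0.3  0.3  0.8] op 0.0002
scene 240 tip z [75.4 77.2 78.7 81.1] x [-11.2  18.1] y [101.3 119.3]
side 269 tip z [76.1 76.8 80.4 81. ] x [-10.5  18.1] y [106.3 124.3]
```

{"api": "drive_tool", "payload": {
  "steps": [
    {"x": -0.005, "y": -0.008, "z": 0.0, "rx": 0, "ry": -0.4, "rz": -0.9, "fingers": 0},
    {"x": 0, "y": 0, "z": 0.012, "rx": 0, "ry": 0, "rz": 0, "fingers": 0},
    {"x": -0.001, "y": 0, "z": 0.01, "rx": 0, "ry": 0, "rz": 0, "fingers": 0},
    {"x": 0, "y": 0, "z": 0, "rx": 0, "ry": 0, "rz": 0, "fingers": 0}
  ]
}}

```text
t: 9.45
eef_pos: [0.5295, 0.1497, 0.0263]
tcp_rot: [-0.001, 1.0, -0.019, 0.006]
force: [0.4, 0.2, -0.3]
opening: 0.0004
```

```bash
python3 -c "
from h import *
tip()"
```

```text
t 9.45 board [  3.2 122.9] z 26.3 yaw -2.12 zax [ 0.0119  0.0023 -0.9999] F [ 0.4  0.2 -0.3] op 0.0004
scene 234 tip z [59.6 60.4 62.1 63.8] x [-12.9  16.8] y [112.2 130.2]
side 265 tip z [58.4 59.2 60.4 63.3] x [-13.1  15.4] y [116.3 134.3]
```

{"api": "drive_tool", "payload": {
  "steps": [
    {"x": -0.004, "y": 0, "z": 0.006, "rx": 0, "ry": -0.7, "rz": 0.1, "fingers": 0},
    {"x": -0.001, "y": 0, "z": 0.002, "rx": 0, "ry": 0, "rz": 0, "fingers": 0},
    {"x": 0, "y": 0.005, "z": 0, "rx": 0, "ry": 0, "rz": 0, "fingers": 0}
  ]
}}

```text
t: 9.85
eef_pos: [0.5249, 0.1454, 0.0186]
tcp_rot: [-0.002, 1.0, -0.019, 0.0]
force: [-0.2, -0.7, 0.2]
opening: 0.0004
```

```bash
python3 -c "
from h import *
tip()"
```

```text
t 9.85 board [ -1.3 118.4] z 18.6 yaw -2.2 zax [ 2.0e-04  3.5e-03 -1.0e+00] F [-0.2 -0.7  0.2] op 0.0004
scene 221 tip z [52.2 52.8 53.6 55.9] x [-15.8  13.2] y [107.8 124.9]
side 262 tip z [49.  51.9 53.9 55.1] x [-17.1  11.8] y [110.8 128.5]
```

The tool is in place at (-1.3,118), tip about 51. I'll sweep nut1's first stretch.

{"api": "drive_tool", "payload": {
  "steps": [
    {"x": 0, "y": 0.015, "z": 0, "rx": 0, "ry": 0, "rz": 0, "fingers": 0},
    {"x": 0, "y": 0.015, "z": 0, "rx": 0, "ry": 0, "rz": 0, "fingers": 0},
    {"x": 0, "y": 0.018, "z": 0, "rx": 0, "ry": 0, "rz": 0, "fingers": 0},
    {"x": 0, "y": 0.018, "z": 0, "rx": 0, "ry": 0, "rz": 0, "fingers": 0},
    {"x": 0, "y": 0.018, "z": 0, "rx": 0, "ry": 0, "rz": 0, "fingers": 0}
  ]
}}

```text
t: 10.45
eef_pos: [0.5218, 0.0546, 0.0191]
tcp_rot: [-0.002, 1.0, -0.019, 0.001]
force: [0.3, 0.3, 0.0]
opening: 0.0002
```

```bash
python3 -c "
from h import *
from workcell import ctrl
st();b=tob(ctrl.get_state()['eef_pos']);nut(b);nut(b,'side');look('side','g');look('scene','g')"
```

```text
t 10.45 board [-0.8 27.6] z 19.1 yaw -2.22 zax [ 0.002  0.003 -1.   ] F [0.3 0.3 0. ] op 0.0002
scene 167 nut [-6.2  2.2] 17.0 z [57.8 61.7 63.4]
side 56 nut [-5.9  2.1] 16.7 z [57.3 59.4 61.4]
side [262. 157.] 56 h 0.0924 board [ 48.8 -90. ] 3.2
side [291. 196.] 208 h 0.0835 board [-50.8 -61.3] 10.5
side [235. 207.] 541 h 0.1082 board [-1.4 31. ] 18.5
side [197. 207.] 265 h 0.0745 board [49.8 63.9] 13.4
side [232. 241.] 215 h 0.0944 board [-48.6  76.9] 6.6
side [284. 242.] 242 h 0.0613 board [-99.9  14.3] 17.3
scene [209. 148.] 206 h 0.0637 board [-100.5   13.3] 17.3
scene [254. 166.] 626 h 0.1078 board [-1.2 26.6] 19.3
scene [293. 166.] 160 h 0.0765 board [50.3 61. ] 12.5
scene [206. 184.] 272 h 0.0858 board [-48.4 -62.2] 10.8
scene [245. 226.] 260 h 0.0947 board [ 50.6 -92. ] 4.5
```

View pics/g_scene.png

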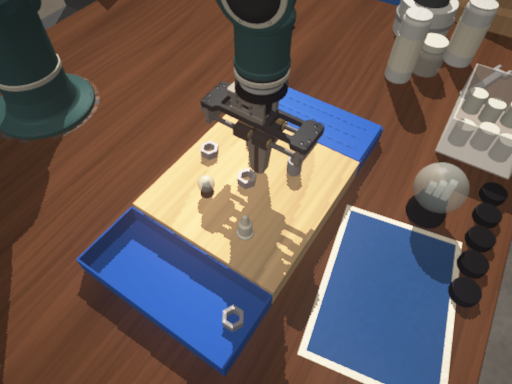

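Nut1 is at (-6,2), 5 mm off the tool's centre but still well supported. I'll continue with a slight −x shift and check once more before the edge.

{"api": "drive_tool", "payload": {
  "steps": [
    {"x": -0.001, "y": 0.018, "z": 0, "rx": 0, "ry": 0, "rz": 0, "fingers": 0},
    {"x": -0.001, "y": 0.018, "z": 0, "rx": 0, "ry": 0, "rz": 0, "fingers": 0},
    {"x": -0.001, "y": 0.018, "z": 0, "rx": 0, "ry": 0, "rz": 0, "fingers": 0},
    {"x": -0.001, "y": 0.018, "z": 0, "rx": 0, "ry": 0, "rz": 0, "fingers": 0}
  ]
}}

```text
t: 11.05
eef_pos: [0.5166, -0.0088, 0.0194]
tcp_rot: [-0.004, 1.0, -0.014, 0.002]
force: [-1.1, 1.2, 0.4]
opening: 0.0003
```

```bash
python3 -c "
from h import *
from workcell import ctrl
st();b=tob(ctrl.get_state()['eef_pos']);nut(b);nut(b,'side')"
```

```text
t 11.05 board [ -3.5 -35.9] z 19.4 yaw -1.55 zax [ 0.0047  0.0086 -1.    ] F [-1.1  1.2  0.4] op 0.0003
scene 185 nut [ -8.6 -60.4] 17.0 z [58.9 61.6 63.4]
side 84 nut [ -8.3 -64. ] 18.7 z [57.7 59.3 61.2]
```

Nut1 is now at (-8.5,-62), passing the globe with about 7 mm of clearance. I'll go on straight, easing slightly toward +x.

{"api": "drive_tool", "payload": {
  "steps": [
    {"x": 0.001, "y": 0.015, "z": 0, "rx": 0, "ry": 0, "rz": 0, "fingers": 0},
    {"x": 0.001, "y": 0.015, "z": 0, "rx": -0.3, "ry": 0, "rz": 0, "fingers": 0}
  ]
}}

```text
t: 11.35
eef_pos: [0.5181, -0.0367, 0.0192]
tcp_rot: [-0.002, 1.0, -0.013, 0.002]
force: [0.3, 0.3, 0.5]
opening: 0.0003
```

```bash
python3 -c "
from h import *
from workcell import ctrl
st();b=tob(ctrl.get_state()['eef_pos']);nut(b);look('side','h')"
```

```text
t 11.35 board [ -0.9 -63.8] z 19.2 yaw -1.47 zax [ 0.0048  0.0045 -1.    ] F [0.3 0.3 0.5] op 0.0003
scene 197 nut [ -6.6 -88.9] 17.0 z [58.  61.9 63.5]
side [277. 181.] 911 h 0.1068 board [ -2.6 -63.8] 18.9
side [196. 207.] 266 h 0.0747 board [48.9 63.1] 13.5
side [232. 241.] 214 h 0.0945 board [-48.2  76.6] 6.0
side [284. 242.] 247 h 0.061 board [-100.6   13.9] 17.9
```

View pics/h_side.png

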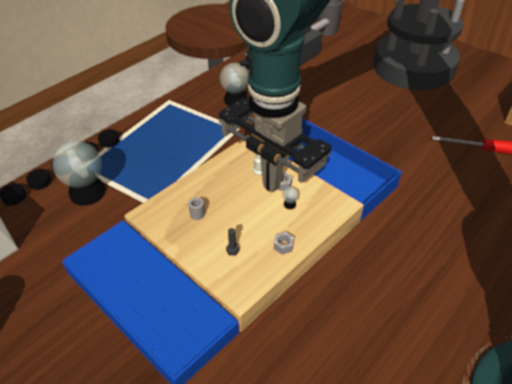

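Nut1 is past the globe at (290,196), which is upright and unmoved; the plinth, partly hidden at (258,163), also stands. I'll push nut1 over the end.

{"api": "drive_tool", "payload": {
  "steps": [
    {"x": 0, "y": 0.018, "z": 0, "rx": 0, "ry": 0, "rz": 0, "fingers": 0},
    {"x": 0, "y": 0.018, "z": 0, "rx": 0, "ry": 0, "rz": 0, "fingers": 0},
    {"x": 0, "y": 0.018, "z": 0, "rx": 0, "ry": 0, "rz": 0, "fingers": 0},
    {"x": 0, "y": 0.018, "z": 0, "rx": 0, "ry": 0, "rz": 0, "fingers": 0},
    {"x": 0, "y": 0.015, "z": 0, "rx": 0, "ry": 0, "rz": 0, "fingers": 0},
    {"x": 0, "y": 0, "z": 0, "rx": 0, "ry": 0, "rz": 0, "fingers": 0}
  ]
}}

```text
t: 12.05
eef_pos: [0.518, -0.1196, 0.0189]
tcp_rot: [-0.004, 1.0, -0.01, 0.003]
force: [-0.4, -0.3, 0.0]
opening: 0.0006
```

```bash
python3 -c "
from h import *
st();look('scene','i')"
```

```text
t 12.05 board [   2.3 -146.6] z 18.9 yaw -1.11 zax [ 0.0064  0.0077 -1.    ] F [-0.4 -0.3  0. ] op 0.0006
scene [252. 135.] 170 h 0.0967 board [-47.6  74.5] 6.3
scene [215. 148.] 65 h 0.0631 board [-94.6  19.1] 13.7
scene [294. 164.] 250 h 0.0768 board [50.  62.3] 13.1
scene [211. 181.] 46 h 0.085 board [-42.6 -59.2] 7.5
scene [250. 233.] 24 h 0.0609 board [ 59.5 -91.8] 5.1
scene [206. 237.] 29 h 0.0879 board [  17.2 -146.6] 0.2
```

View pics/i_scene.png

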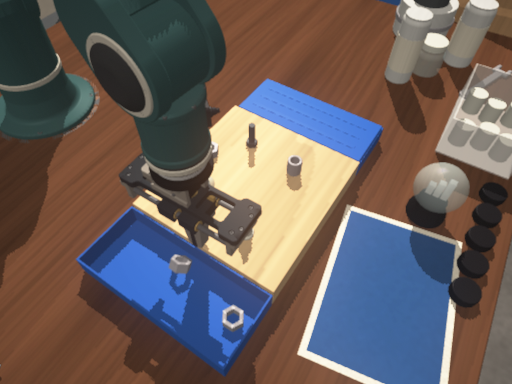

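Nut1 dropped into the bin (180,264) and may still be tilted, so I'll check it later. Now I'll lift and go behind nut0.

{"api": "drive_tool", "payload": {
  "steps": [
    {"x": 0, "y": 0, "z": -0.04, "rx": 0, "ry": 0, "rz": 0.6, "fingers": 0},
    {"x": 0, "y": 0, "z": -0.04, "rx": 0, "ry": 0, "rz": 0.5, "fingers": 0},
    {"x": 0, "y": -0.005, "z": -0.02, "rx": 0, "ry": 0, "rz": 0, "fingers": 0},
    {"x": -0.02, "y": -0.04, "z": 0, "rx": 0, "ry": 0, "rz": 0, "fingers": 0},
    {"x": -0.02, "y": -0.04, "z": 0, "rx": 0, "ry": 0, "rz": 0, "fingers": 0},
    {"x": -0.02, "y": -0.04, "z": 0, "rx": 0, "ry": 0, "rz": 0, "fingers": 0},
    {"x": -0.02, "y": -0.04, "z": 0, "rx": 0, "ry": 0, "rz": 0, "fingers": 0},
    {"x": 0, "y": 0, "z": 0, "rx": 0, "ry": 0, "rz": 0, "fingers": 0}
  ]
}}

```text
t: 12.9
eef_pos: [0.4406, 0.0643, 0.1242]
tcp_rot: [-0.007, 1.0, -0.014, 0.004]
force: [0.3, 0.6, 0.2]
opening: 0.0005
```

```bash
python3 -c "
from h import *
st();look('scene','j')"
```

```text
t 12.9 board [-82.3  34.1] z 124.2 yaw -1.66 zax [ 0.0072  0.0132 -0.9999] F [0.3 0.6 0.2] op 0.0005
scene [252. 135.] 173 h 0.0965 board [-49.   75.6] 6.8
scene [209. 148.] 206 h 0.0633 board [-101.    12.5] 17.3
scene [295. 164.] 251 h 0.0768 board [49.8 62.5] 13.4
scene [206. 184.] 272 h 0.086 board [-47.6 -62.8] 10.6
scene [245. 226.] 260 h 0.095 board [ 50.5 -91.6] 4.4
```

View pics/j_scene.png

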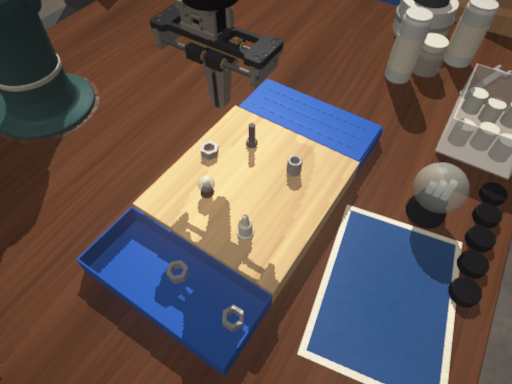

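Both nuts lie flat in the bin, at (177,272) and (233,318), and all the bystanders are in place. I'll line up behind nut0.

{"api": "drive_tool", "payload": {
  "steps": [
    {"x": -0.018, "y": -0.026, "z": 0.02, "rx": -0.7, "ry": -0.4, "rz": 0.6, "fingers": 0},
    {"x": 0, "y": 0, "z": 0, "rx": 0, "ry": 0, "rz": 0, "fingers": 0},
    {"x": 0, "y": 0, "z": 0, "rx": 0, "ry": 0, "rz": 0, "fingers": 0}
  ]
}}

```text
t: 13.25
eef_pos: [0.4262, 0.0892, 0.1045]
tcp_rot: [0.0, 1.0, -0.021, 0.002]
force: [-0.2, 0.5, 0.4]
opening: 0.0005
```

```bash
python3 -c "
from h import *
tip()"
```

```text
t 13.25 board [-97.7  58.4] z 104.5 yaw -2.43 zax [ 3.1e-03 -2.0e-04 -1.0e+00] F [-0.2  0.5  0.4] op 0.0005
scene 299 tip z [136.3 139.7 141.4 142.7] x [-111.2  -83. ] y [48.  66.5]
side 382 tip z [135.  136.3 139.  140.7] x [-113.8  -85.1] y [51.6 70.3]
```

{"api": "drive_tool", "payload": {
  "steps": [
    {"x": -0.003, "y": -0.002, "z": 0.03, "rx": 0, "ry": 0, "rz": 0, "fingers": 0},
    {"x": -0.002, "y": -0.001, "z": 0.03, "rx": 0, "ry": 0, "rz": 0, "fingers": 0},
    {"x": 0, "y": 0, "z": 0, "rx": 0, "ry": 0, "rz": 0, "fingers": 0}
  ]
}}

```text
t: 13.65
eef_pos: [0.4253, 0.0896, 0.0448]
tcp_rot: [-0.0, 1.0, -0.025, 0.004]
force: [-0.7, -0.4, 0.4]
opening: 0.0007
```

```bash
python3 -c "
from h import *
tip()"
```

```text
t 13.65 board [-98.6  58.8] z 44.8 yaw -2.84 zax [ 8.6e-03  2.0e-04 -1.0e+00] F [-0.7 -0.4  0.4] op 0.0007
scene 239 tip z [77.7 79.4 81.4 82.9] x [-112.9  -84.6] y [48.5 66.2]
side 297 tip z [77.2 78.4 80.8 82. ] x [-113.3  -84. ] y [52.8 71.1]
```

{"api": "drive_tool", "payload": {
  "steps": [
    {"x": -0.003, "y": -0.003, "z": 0.012, "rx": 0, "ry": -0.5, "rz": -0.5, "fingers": 0},
    {"x": -0.002, "y": 0, "z": 0.01, "rx": 0, "ry": 0, "rz": 0, "fingers": 0},
    {"x": 0, "y": 0, "z": 0.002, "rx": 0, "ry": 0, "rz": 0, "fingers": 0}
  ]
}}

```text
t: 14.05
eef_pos: [0.4262, 0.0937, 0.0248]
tcp_rot: [-0.002, 1.0, -0.021, 0.005]
force: [0.6, 0.2, -0.8]
opening: 0.0006
```

```bash
python3 -c "
from h import *
tip()"
```

```text
t 14.05 board [-97.8  62.9] z 24.8 yaw -2.41 zax [ 0.0107  0.003  -0.9999] F [ 0.6  0.2 -0.8] op 0.0006
scene 219 tip z [49.  59.4 60.6 62.7] x [-112.1  -83.7] y [52.4 70. ]
side 296 tip z [55.6 57.3 59.  61.1] x [-113.7  -84.8] y [56.7 74.9]
```

{"api": "drive_tool", "payload": {
  "steps": [
    {"x": -0.004, "y": 0, "z": 0.005, "rx": 0, "ry": -0.6, "rz": 0, "fingers": 0},
    {"x": -0.001, "y": 0.005, "z": 0.001, "rx": 0, "ry": 0, "rz": 0, "fingers": 0}
  ]
}}

```text
t: 14.35
eef_pos: [0.4218, 0.0897, 0.0193]
tcp_rot: [-0.002, 1.0, -0.02, 0.001]
force: [0.0, -0.0, 0.0]
opening: 0.0006
```

```bash
python3 -c "
from h import *
tip()"
```

```text
t 14.35 board [-102.1   58.7] z 19.3 yaw -2.34 zax [ 0.0013  0.0042 -1.    ] F [ 0. -0.  0.] op 0.0006
scene 219 tip z [52.5 53.4 54.8 56.9] x [-116.7  -87.7] y [48.3 66.7]
side 297 tip z [51.2 52.1 53.2 55.6] x [-118.1  -88.7] y [50.8 69.2]
```

{"api": "drive_tool", "payload": {
  "steps": [
    {"x": 0, "y": 0.015, "z": 0, "rx": 0, "ry": 0, "rz": 0, "fingers": 0},
    {"x": 0, "y": 0.015, "z": 0, "rx": 0, "ry": 0, "rz": 0, "fingers": 0},
    {"x": 0, "y": 0.018, "z": 0, "rx": 0, "ry": 0, "rz": 0, "fingers": 0},
    {"x": 0, "y": 0.018, "z": 0, "rx": 0, "ry": 0, "rz": 0, "fingers": 0}
  ]
}}

```text
t: 14.85
eef_pos: [0.4198, 0.023, 0.0198]
tcp_rot: [-0.003, 1.0, -0.019, 0.002]
force: [0.3, -0.4, 0.2]
opening: 0.0002
```

```bash
python3 -c "
from h import *
from workcell import ctrl
st();b=tob(ctrl.get_state()['eef_pos']);nut(b);nut(b,'side')"
```

```text
t 14.85 board [-101.5   -8. ] z 19.8 yaw -2.18 zax [ 0.0037  0.0052 -1.    ] F [ 0.3 -0.4  0.2] op 0.0002
scene 162 nut [-101.   -33.8] 17.0 z [58.2 61.6 63.3]
side 67 nut [-105.1  -39.5] 15.5 z [57.7 59.2 60.7]
```

Nut0 is centred at about (-101,-34), so I'll continue.

{"api": "drive_tool", "payload": {
  "steps": [
    {"x": 0, "y": 0.018, "z": 0.0005, "rx": 0, "ry": 0, "rz": 0, "fingers": 0},
    {"x": 0, "y": 0.018, "z": 0, "rx": -0.2, "ry": 0, "rz": 0, "fingers": 0},
    {"x": 0, "y": 0.018, "z": 0, "rx": 0, "ry": 0, "rz": 0, "fingers": 0},
    {"x": 0, "y": 0.018, "z": 0, "rx": 0, "ry": 0, "rz": 0, "fingers": 0}
  ]
}}

```text
t: 15.35
eef_pos: [0.4183, -0.0475, 0.0197]
tcp_rot: [-0.002, 1.0, -0.018, 0.003]
force: [-1.3, 1.1, -0.7]
opening: 0.0004
```

```bash
python3 -c "
from h import *
from workcell import ctrl
st();b=tob(ctrl.get_state()['eef_pos']);nut(b);nut(b,'side');look('scene','k')"
```

```text
t 15.35 board [-100.2  -78.5] z 19.7 yaw -2.08 zax [ 0.0062  0.0032 -1.    ] F [-1.3  1.1 -0.7] op 0.0004
scene 190 nut [ -99.9 -103.9] 17.7 z [57.9 62.  63.6]
side 52 nut [-105.  -108.2] 14.6 z [57.7 59.3 61.5]
scene [252. 135.] 172 h 0.0971 board [-49.   75.1] 6.0
scene [295. 164.] 251 h 0.0769 board [50.1 61.9] 12.7
scene [170. 182.] 622 h 0.1071 board [-100.7  -83.7] 17.8
scene [207. 186.] 224 h 0.0853 board [-47.4 -62.5] 10.6
scene [245. 226.] 257 h 0.0947 board [ 50.6 -92.6] 4.3
```

View pics/k_scene.png

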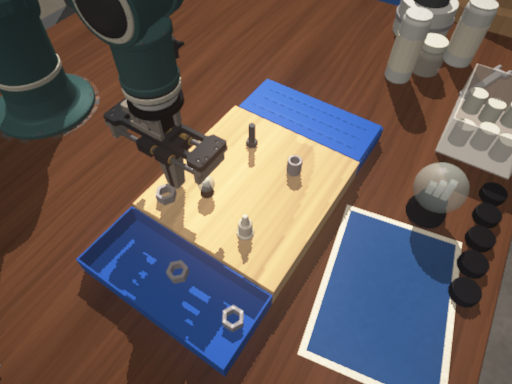

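Nut0 at (166,194) is past the globe (207,186) and centred on the fingers. This is the last push over the end.

{"api": "drive_tool", "payload": {
  "steps": [
    {"x": 0, "y": 0.018, "z": 0, "rx": 0, "ry": 0, "rz": 0, "fingers": 0},
    {"x": 0, "y": 0.018, "z": 0, "rx": 0, "ry": 0, "rz": 0, "fingers": 0},
    {"x": 0, "y": 0.018, "z": 0, "rx": 0, "ry": 0, "rz": 0, "fingers": 0},
    {"x": 0, "y": 0.015, "z": 0, "rx": 0, "ry": 0, "rz": 0, "fingers": 0},
    {"x": 0, "y": 0, "z": 0, "rx": 0, "ry": 0, "rz": 0, "fingers": 0}
  ]
}}

```text
t: 16.0
eef_pos: [0.4182, -0.11, 0.0198]
tcp_rot: [-0.003, 1.0, -0.015, 0.004]
force: [0.3, -0.1, 0.2]
opening: 0.0007
```

```bash
python3 -c "
from h import *
st();look('side','l');look('scene','l')"
```

```text
t 16.0 board [ -97.8 -141. ] z 19.8 yaw -1.67 zax [ 0.0083  0.0065 -0.9999] F [ 0.3 -0.1  0.2] op 0.0007
side [260. 161.] 198 h 0.0915 board [ 51.5 -90.3] 5.8
side [343. 183.] 470 h 0.1087 board [ -98.9 -137.4] 18.4
side [290. 196.] 251 h 0.0831 board [-48.8 -60.9] 11.2
side [196. 207.] 260 h 0.0751 board [49.7 64.6] 13.3
side [232. 241.] 211 h 0.0944 board [-47.9  76.4] 6.5
scene [252. 135.] 170 h 0.0967 board [-48.1  74.4] 6.3
scene [294. 164.] 249 h 0.077 board [50.3 62.3] 13.3
scene [207. 184.] 245 h 0.086 board [-47.3 -61.8] 10.2
scene [157. 203.] 96 h 0.1008 board [ -82.9 -144.6] 1.8
scene [245. 226.] 255 h 0.0946 board [ 50.7 -91.7] 4.3
```

View pics/l_scene.png

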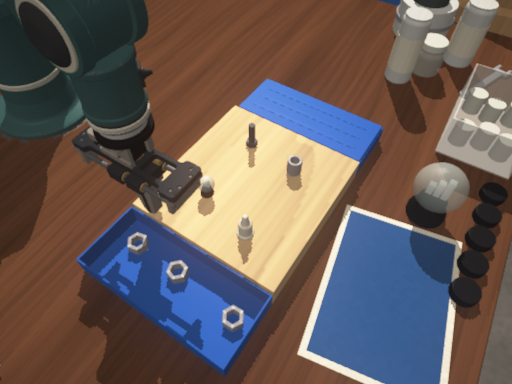

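All three nuts are in the bin. I'll lift clear and verify.

{"api": "drive_tool", "payload": {
  "steps": [
    {"x": 0, "y": 0, "z": -0.03, "rx": 0, "ry": 0, "rz": 0, "fingers": 0},
    {"x": 0, "y": 0, "z": -0.04, "rx": 0, "ry": 0, "rz": 0, "fingers": 0},
    {"x": 0, "y": 0, "z": -0.04, "rx": 0, "ry": 0, "rz": 0, "fingers": 0},
    {"x": 0, "y": 0, "z": 0, "rx": 0, "ry": 0, "rz": 0, "fingers": 0},
    {"x": 0, "y": 0, "z": 0, "rx": 0, "ry": 0, "rz": 0, "fingers": 0},
    {"x": 0, "y": 0, "z": 0, "rx": 0, "ry": 0, "rz": 0, "fingers": 0}
  ]
}}

```text
t: 16.7
eef_pos: [0.417, -0.0998, 0.1323]
tcp_rot: [-0.005, 1.0, -0.007, 0.002]
force: [-0.0, 0.2, -1.0]
opening: 0.0003
```

```bash
python3 - <<'E'
from h import *
st();f=look('scene','m');look('side','m')
P=cloud(f);B=tob(P);z=P[...,2]*1000
b=f["frame"].astype(int);grey=(b[...,2]<b[...,0]+45)
m=((abs(B[...,0])<134)&(B[...,1]<-158)&(B[...,1]>-268)&(z<60)&(z>6)&grey).astype(np.uint8)
k,l,s,cc=cv2.connectedComponentsWithStats(m)
for i in range(1,k):
    if s[i,4]>40:
        q=l==i;c=cv2.minEnclosingCircle(B[q].astype(np.float32));print(cc[i].round(),s[i,4],'bin xy',round(c[0][0],1),round(c[0][1]+212,1),round(c[1],1),'ztop',np.percentile(z[q],95).round(1))
E
```

```text
t 16.7 board [ -99.4 -130.8] z 132.3 yaw -0.81 zax [ 0.0045  0.0102 -0.9999] F [-0.   0.2 -1. ] op 0.0003
scene [252. 134.] 169 h 0.0969 board [-49.1  75.2] 6.0
scene [294. 164.] 251 h 0.0771 board [49.9 62.2] 13.2
scene [206. 184.] 269 h 0.0859 board [-48.1 -62.5] 10.7
scene [245. 226.] 261 h 0.0945 board [ 51.1 -92.1] 4.4
side [260. 161.] 199 h 0.0915 board [ 50.8 -90.2] 4.3
side [290. 196.] 253 h 0.0831 board [-48.7 -60.2] 10.7
side [197. 207.] 260 h 0.0751 board [49.9 62.9] 13.1
side [232. 241.] 216 h 0.0944 board [-48.1  76.4] 6.1
[138. 242.] 315 bin xy -101.1 23.7 21.6 ztop 21.5
[177. 271.] 315 bin xy -9.8 18.9 17.0 ztop 21.3
[233. 317.] 324 bin xy 104.8 7.8 17.0 ztop 21.4
```

View pics/m_scene.png

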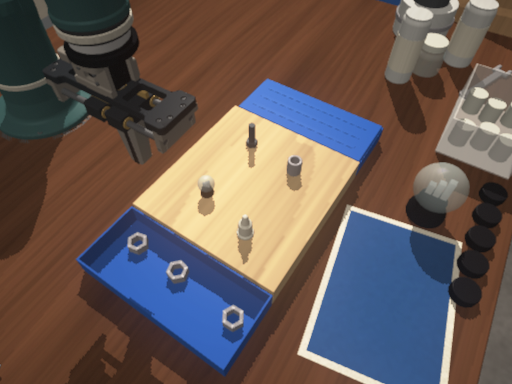

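The nuts lie flat in the bin at (138,242), (177,271) and (233,317), with tops at about 21 mm and well inside the walls. All four bystanders are within about 1–2 mm of their starting measurements, and the gripper is clear.

```bash
python3 -c "
from workcell import ctrl
print(ctrl.sign_off())"
```

```text
the job is handed in; nothing more can be done
None
```

I swept all three nuts, one at a time, with closed fingers along the board and over its −y end into the open bin. The job is handed in, at about 17 s on the robot clock; sign-off reports no verdict.

**Final checks:**
- **Nuts:** all three lie flat in the bin at about (-101, 24), (-10, 19) and (105, 8) mm in the bin's frame. Their tops are at about 21 mm, so their centres are below the rim.
- **Bystanders:** the bolt, bushing, plinth and globe are upright and within about 2 mm of where they started, which is measurement noise.
- **Robot:** the gripper is raised clear and touches nothing.

**What disagreed:** the robot reports its tool height about 32 mm lower than both cameras show. Because of this, my first pass over nut2 went above it without touching anything. I measured the offset in both views, corrected for it and repeated the sweep. Nut1 also drifted about 8 mm sideways and passed the globe with roughly 7 mm of clearance; nothing was touched.

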